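# Bring the status tags of a vial stock board up to date

## Task

On the bench stands a stock board with four vial trays, each with a hinged status tag in front of it: lying down it shows green, standing up it shows its red reorder face to the robot. With closed fingers, push the wrong tags over so that exactly the full trays (a vial in each of the two pockets) show green and every other tray shows red. Push lightly; leave the tags that are already right as they are, grip and lift nothing, and do not disturb the vials or the marker and tin.

Things in the scene. Friction and masses are not known exactly. Their poses are not given: they have to be found in the camera images.
- station_1_hinge (a point): middle of tag_1's hinge axis, 18 mm above the worktop. y: along the hinge to the left; x: level, away from the robot to its tray, centred 78 mm behind (61 mm free to its front). Four stations on one straight line, 74 mm apart, any order. Tag: L-shaped plate, 3 mm thick, hinged at its corner: flag leaf 46 mm wide, 44 mm long; grey thumb tab 34 mm wide, 40 mm long.
- tag_1 (a joint): L-shaped status tag, 0 to 1.571 rad. 0: green; flag leaf flat in front of the hinge, green face (white disc) up, grey thumb tab upright over the hinge. Pushing the tab away from the robot raises the value; 1.571: red; tab flat behind the hinge, flag leaf upright, red face (white bar) to the robot. Pushing the leaf to the robot lowers it. Moves freely (under 0.5 N); past 0.85 (or back past 0.72) it falls over by itself.
- station_2_hinge (a point): middle of tag_2's hinge axis, 18 mm above the worktop. y: along the hinge to the left; x: level, away from the robot to its tray, centred 78 mm behind (61 mm free to its front). Four stations on one straight line, 74 mm apart, any order. Tag: L-shaped plate, 3 mm thick, hinged at its corner: flag leaf 46 mm wide, 44 mm long; grey thumb tab 34 mm wide, 40 mm long.
- tag_2 (a joint): L-shaped status tag, 0 to 1.571 rad. 0: green; flag leaf flat in front of the hinge, green face (white disc) up, grey thumb tab upright over the hinge. Pushing the tab away from the robot raises the value; 1.571: red; tab flat behind the hinge, flag leaf upright, red face (white bar) to the robot. Pushing the leaf to the robot lowers it. Moves freely (under 0.5 N); past 0.85 (or back past 0.72) it falls over by itself.
- station_3_hinge (a point): middle of tag_3's hinge axis, 18 mm above the worktop. y: along the hinge to the left; x: level, away from the robot to its tray, centred 78 mm behind (61 mm free to its front). Four stations on one straight line, 74 mm apart, any order. Tag: L-shaped plate, 3 mm thick, hinged at its corner: flag leaf 46 mm wide, 44 mm long; grey thumb tab 34 mm wide, 40 mm long.
- tag_3 (a joint): L-shaped status tag, 0 to 1.571 rad. 0: green; flag leaf flat in front of the hinge, green face (white disc) up, grey thumb tab upright over the hinge. Pushing the tab away from the robot raises the value; 1.571: red; tab flat behind the hinge, flag leaf upright, red face (white bar) to the robot. Pushing the leaf to the robot lowers it. Moves freely (under 0.5 N); past 0.85 (or back past 0.72) it falls over by itself.
- station_4_hinge (a point): middle of tag_4's hinge axis, 18 mm above the worktop. y: along the hinge to the left; x: level, away from the robot to its tray, centred 78 mm behind (61 mm free to its front). Four stations on one straight line, 74 mm apart, any order. Tag: L-shaped plate, 3 mm thick, hinged at its corner: flag leaf 46 mm wide, 44 mm long; grey thumb tab 34 mm wide, 40 mm long.
- tag_4 (a joint): L-shaped status tag, 0 to 1.571 rad. 0: green; flag leaf flat in front of the hinge, green face (white disc) up, grey thumb tab upright over the hinge. Pushing the tab away from the robot raises the value; 1.571: red; tab flat behind the hinge, flag leaf upright, red face (white bar) to the robot. Pushing the leaf to the robot lowers it. Moves freely (under 0.5 N); past 0.85 (or back past 0.72) it falls over by itself.
- tray_a: fixed white tray with two pockets side by side, 34 x 62 x 34 mm, its rim 45 mm above the worktop; origin at the centre of its underside. The pocket centres lie 15 mm to either side of its centre along its y. It stands behind the tag of one of the stations, which speaks for it; it is full when both pockets hold a vial.
- tray_b: fixed white tray with two pockets side by side, 34 x 62 x 34 mm, its rim 45 mm above the worktop; origin at the centre of its underside. The pocket centres lie 15 mm to either side of its centre along its y. It stands behind the tag of one of the stations, which speaks for it; it is full when both pockets hold a vial.
- tray_c: fixed white tray with two pockets side by side, 34 x 62 x 34 mm, its rim 45 mm above the worktop; origin at the centre of its underside. The pocket centres lie 15 mm to either side of its centre along its y. It stands behind the tag of one of the stations, which speaks for it; it is full when both pockets hold a vial.
- tray_d: fixed white tray with two pockets side by side, 34 x 62 x 34 mm, its rim 45 mm above the worktop; origin at the centre of its underside. The pocket centres lie 15 mm to either side of its centre along its y. It stands behind the tag of one of the stations, which speaks for it; it is full when both pockets hold a vial.
- vial_a1: loose sample vial, amber glass with a blue cap, 24 mm across, 62 mm tall, standing in a pocket of tray_a, its top 76 mm above the worktop; origin at the centre of its base.
- vial_a2: loose sample vial, amber glass with a blue cap, 24 mm across, 62 mm tall, standing in a pocket of tray_a, its top 76 mm above the worktop; origin at the centre of its base.
- vial_b1: loose sample vial, white with a blue cap, 24 mm across, 62 mm tall, standing in a pocket of tray_b, its top 76 mm above the worktop; origin at the centre of its base.
- vial_b2: loose sample vial, white with a blue cap, 24 mm across, 62 mm tall, standing in a pocket of tray_b, its top 76 mm above the worktop; origin at the centre of its base.
- vial_c1: loose sample vial, amber glass with a black cap, 24 mm across, 62 mm tall, standing in a pocket of tray_c, its top 76 mm above the worktop; origin at the centre of its base.
- marker: loose white marker pen with a red cap, 135 mm long, 17 mm thick, lying in front of the board; origin under its middle. Bystander.
- tin: loose round tin with a red lid, 64 mm across, 42 mm tall, left of the board; origin at the centre of its base. Bystander.

How it is judged:
At the end, for the whole second after the job is handed in: Each tag in front of a full tray (two vials) rests green (joint below 0.12 rad) and each other tag rests red (above 1.45 rad), all still (below 0.1 rad/s); vials are upright within 15 mm of where they stood; marker and tin within 30 mm ((((horizontal distance between station_1_hinge and tray_a below 0.092 m or horizontal distance between station_1_hinge and tray_b below 0.092 m) and value of joint tag_1 below 0.12 rad) or (not (horizontal distance between station_1_hinge and tray_a below 0.092 m or horizontal distance between station_1_hinge and tray_b below 0.092 m) and value of joint tag_1 above 1.45 rad)) and velocity of joint tag_1 between -0.1 and 0.1 rad/s and (((horizontal distance between station_2_hinge and tray_a below 0.092 m or horizontal distance between station_2_hinge and tray_b below 0.092 m) and value of joint tag_2 below 0.12 rad) or (not (horizontal distance between station_2_hinge and tray_a below 0.092 m or horizontal distance between station_2_hinge and tray_b below 0.092 m) and value of joint tag_2 above 1.45 rad)) and velocity of joint tag_2 between -0.1 and 0.1 rad/s and (((horizontal distance between station_3_hinge and tray_a below 0.092 m or horizontal distance between station_3_hinge and tray_b below 0.092 m) and value of joint tag_3 below 0.12 rad) or (not (horizontal distance between station_3_hinge and tray_a below 0.092 m or horizontal distance between station_3_hinge and tray_b below 0.092 m) and value of joint tag_3 above 1.45 rad)) and velocity of joint tag_3 between -0.1 and 0.1 rad/s and (((horizontal distance between station_4_hinge and tray_a below 0.092 m or horizontal distance between station_4_hinge and tray_b below 0.092 m) and value of joint tag_4 below 0.12 rad) or (not (horizontal distance between station_4_hinge and tray_a below 0.092 m or horizontal distance between station_4_hinge and tray_b below 0.092 m) and value of joint tag_4 above 1.45 rad)) and velocity of joint tag_4 between -0.1 and 0.1 rad/s and distance of each of vial_a1, vial_a2, vial_b1, vial_b2, vial_c1 from where it was at the start of the episode below 0.015 m and angle between each of vial_a1, vial_a2, vial_b1, vial_b2, vial_c1's own z axis and vertical below 0.3 rad and distance of each of marker, tin from where it was at the start of the episode below 0.03 m); the robot touches nothing.
It fails at once if a tag that was right from the start is tipped (more than 0.6 rad off its rest) (((horizontal distance between station_1_hinge and tray_a below 0.092 m or horizontal distance between station_1_hinge and tray_b below 0.092 m) and value of joint tag_1 above 0.6 rad) or ((horizontal distance between station_3_hinge and tray_a below 0.092 m or horizontal distance between station_3_hinge and tray_b below 0.092 m) and value of joint tag_3 above 0.6 rad) or (not (horizontal distance between station_2_hinge and tray_a below 0.092 m or horizontal distance between station_2_hinge and tray_b below 0.092 m) and value of joint tag_2 below 0.97 rad) or (not (horizontal distance between station_4_hinge and tray_a below 0.092 m or horizontal distance between station_4_hinge and tray_b below 0.092 m) and value of joint tag_4 below 0.97 rad)).
It fails at once if a vial is lifted, moved or tipped in its pocket (more than 15 mm) (distance of any of vial_a1, vial_a2, vial_b1, vial_b2, vial_c1 from where it was at the start of the episode above 0.015 m).
It fails at once if the marker or tin is moved more than 30 mm (distance of any of marker, tin from where it was at the start of the episode above 0.03 m).
It fails at once if a tag is pinched or forced (more than 25 N from the fingers) (contact force between the fingers and tag_1 above 25 N or contact force between the fingers and tag_2 above 25 N or contact force between the fingers and tag_3 above 25 N or contact force between the fingers and tag_4 above 25 N).
It also fails if it takes over 38 s, if anything falls off the work surface, if the arm or the gripper's body presses on something with over 40 N, if the wrist force passes 120 N, or if a joint passes its speed limit or range.

## Robot

A 7-joint arm with a two-finger parallel gripper is mounted at the origin on a cart in front of the work surface, level with it; the furniture and walls round the work are solid. World frame = base frame: x ahead of the robot, y to its left, z up, the work surface at z = 0. Lengths are in m, angles in rad, forces in N, time in s.
With the tool pointing down it reaches from about 0.425 to 0.875 m from the base axis. Payload 4.7 kg.
Tool frame: the origin (TCP) lies between the finger pads; the fingertips stand 25 mm ahead of it and the grasp point (between the pads) lies 6 mm ahead of it; z points along the fingers, y is the line along which they close (so a half turn about z gives the same grasp; the last joint's range is limited). The gripper opens to 85 mm and grips with 20 to 120 N. Pads are 22 mm wide; open, the fingers measure 114 mm over their backs; the gripper's body (76 mm by 85 mm) begins 54 mm behind the grasp point. The pads swing forward as they close: fully open they stand 13 mm farther back than shut.
Start: joints at [-1.101, 0.321, -0.07, 1.45, 0.023, 1.371, -0.057], TCP at [0.286, 0.584, 0.256] pointing down, gripper open.
Joint ranges: [-2.86, 2.86], [-0.3, 2.09], [-1.38, 1.24], [0.06, 2.45], [-1.56, 4.7], [0.09, 2.05], [-2.69, 2.69]. Speed limits (rad/s): [2.57, 2.57, 3.14, 3.14, 3.14, 3.14, 3.14].

## Interface

Orientations are given as a rotation vector (axis times angle).
In Python, from cell import ctrl, viewer gives the robot as it stands.
- The arm moves only by the tool jog_arm, never from a script. Its argument "increments" is a list of rows, each a list of 7 numbers: the shift along the world's x, y, z in cm, then the turn, a rotation vector about the world's x, y, z in rad, then the closure, from 0 (fully open) to 1 (shut). A call has 1 to 8 rows; each row shifts and turns the commanded pose from where the row before left it; what a row does not reach is not made up. A row lasts 1/12 s, in which the tool goes at most 41.7 mm and 7.16 degrees, less where a joint would pass 70% of its speed; a pose out of reach is approached as far as the arm can. A call is refused whole if a number of a shift passes 4.17 or a number of a turn 0.125, either way. A call with a gripper value outside its range is refused whole. The fingers move at their own pace and stop on an object; "squeeze" is the grip in N (left out, the last holds). Time passes only in rows, so rows that do not move let the fingers close. It gives the time, the measured TCP pose, the force, the opening and the grip force at its end, in the units of the state.
- ctrl.get_obs(): the state, without advancing time (a new reading comes with each control period).
- viewer.snapshot(name): name is "side" or "top"; returns a dict with "color" (400x640x3 uint8, blue, green, red), "fov_y" (degrees; the focal length in pixels is half the picture's height over the tangent of half this angle, whatever the lens; pixels are square), "cx", "cy" (the principal point, pixels), "k1" (the pictures are not rectified: a ray, as slopes to the right and down, at radius r is drawn at 1 + k1 r^2 times it, then the intrinsics apply), "R" (3x3) and "t" (3): a world point X has camera coordinates R X + t. Camera axes: x right, y down, z forward; pixel columns grow to the right and rows downward; lengths in m; the calibration is good to about 2 mm. A picture is of the moment at which its call begins. There is no depth.
- ctrl.close_job(): hands the job in; it is judged then, once.
Trained networks look in a picture, given as the dict that the camera call returned (one of the last four; its "shot" number tells which), for a name from the list of things; names that differ only in an ending like _2 or _b are one class to them, and where a whole thing is asked for, a point or a joint stands for the part that bears it (a point fixed in the world has none). Each returns a list of dicts, best first, with "score" (0 to 1); they miss things now and then, are a little off and sometimes report something else, mostly with a low value. They report only what shows in the picture. A call takes as long as a camera call.
- viewer.look_for(picture, target): "bbox" ([left, top, width, height] in pixels, round what is visible of it).
The state is a dict: "time_s": time; "joints": joint angles; "qvel": joint speeds; "effort": joint torques, N m; "tool_pos": TCP position; "ee_rot": TCP orientation; "force": force on the tool from outside, world axes, zero at the start; "moment": the same for the moment, N m; "finger_gap": opening from 0.0 (shut) to 1.0 (fully open); "gripper_force": force on a finger pad.
Only numpy, scipy, OpenCV 4.12 (cv2) and the standard library are available. Lean on these libraries where they do the work, as an engineer would, in place of code of your own. Each camera call takes 0.05 s, during which the arm holds its last target. There are 200 camera calls.

## Working session

There is one attempt and no reset: what is moved stays moved. The work goes in short steps, Python scripts to look and compute and a tool call to move; the robot and the scene stay as the last step left them, time stands still between calls to the robot, and variables do not carry over. Pictures are saved under pics/ and viewed, at most 10 in all, crops included, and the job is handed in when it is done.

Besides the shell and the picture viewer there is one more tool, called after "Request:" by a JSON object that holds its "name" and its "arguments". jog_arm: Moves the arm, as the interface text tells. Its arguments: {"type":"object","properties":{"increments":{"type":"array"},"squeeze":{"type":"number"}},"required":["increments"]}

```bash
mkdir -p pics; cat > h.py <<'E'
import numpy as np,cv2
from cell import ctrl,viewer
def cam(p):
    h,w=p["color"].shape[:2]; f=h/2/np.tan(np.radians(p["fov_y"])/2); return f,np.array(p["R"]),np.array(p["t"])
def ray(p,uv):
    f,R,t=cam(p); d=np.array([(uv[0]-p["cx"])/f,(uv[1]-p["cy"])/f]); s=d.copy()
    for _ in range(20): s=d/(1+p["k1"]*(s@s))
    return -R.T@t, R.T@np.array([s[0],s[1],1])
def onz(p,uv,z):
    o,d=ray(p,uv); return o+d*(z-o[2])/d[2]
def proj(p,X):
    f,R,t=cam(p); c=R@np.array(X)+t; s=c[:2]/c[2]; s=s*(1+p["k1"]*(s@s)); return s*f+[p["cx"],p["cy"]]
E
python3 - <<'E'
from h import *
for n in("top","side"):
    p=viewer.snapshot(n); cv2.imwrite(f"pics/{n}0.png",p["color"])
    f,R,t=cam(p); print(n,-R.T@t,f)
    for k in("tag_1","tray_a","vial_a1","marker","tin"):
        for r in viewer.look_for(p,k): print(k,round(r["score"],2),np.round(r["bbox"]))
print(ctrl.get_obs())
E
```

```text
top [0.4078045  0.11362506 1.10824384] 497.33332811566106
tag_1 0.72 [310. 165.  17.  19.]
tag_1 0.71 [405. 162.  25.  23.]
tag_1 0.68 [304. 141.  12.  12.]
tag_1 0.64 [374. 180.  20.  24.]
tag_1 0.59 [342. 176.  20.  25.]
tray_a 0.87 [399. 135.  31.  20.]
tray_a 0.74 [332. 138.  34.  16.]
tray_a 0.71 [369. 136.  29.  20.]
tray_a 0.58 [286. 251.  60.  16.]
tray_a 0.47 [300. 139.  29.  19.]
vial_a1 0.56 [371. 134.  12.  16.]
vial_a1 0.46 [383. 138.  10.  15.]
marker 0.58 [288. 248.  61.  16.]
tin 0.79 [185. 177.  33.  29.]
tin 0.31 [328. 155.  34.  54.]
tin 0.21 [286. 249.  64.  18.]
side [ 0.17390156 -0.36262073  0.90693828] 512.9543998114931
tag_1 0.91 [313. 221.  30.  32.]
tag_1 0.87 [300. 192.  29.  26.]
tag_1 0.77 [380. 266.  27.  28.]
tag_1 0.61 [336. 241.  32.  39.]
tray_a 0.96 [348. 199.  28.  27.]
tray_a 0.87 [319. 177.  33.  28.]
tray_a 0.85 [370. 217.  37.  32.]
tray_a 0.61 [395. 238.  39.  35.]
vial_a1 0.69 [378. 212.  10.  17.]
vial_a1 0.67 [386. 224.  13.  17.]
marker 0.86 [224. 244.  48.  38.]
marker 0.66 [301. 209.  67.  58.]
marker 0.34 [398. 239.  34.  35.]
tin 0.84 [216. 128.  27.  35.]
{'time_s': 0.6, 'joints': array([-1.10086993,  0.32098029, -0.07010089,  1.45048266,  0.0226126 ,
        1.37081906, -0.05688027]), 'qvel': array([ 0.00169915, -0.00147425, -0.00024424, -0.00034767,  0.00206569,
       -0.00113205,  0.00177958]), 'effort': array([-6.03143526e-04, -4.93078351e+01, -3.81248184e-01, -3.14415121e+01,
        1.32142511e-02,  1.39436594e-03, -1.41167939e-05]), 'tool_pos': array([0.28616548, 0.58363785, 0.25637007]), 'ee_rot': array([7.09746419e-01, 3.06029055e+00, 1.31426800e-04]), 'force': array([ 0.31718721, -0.17109761, -0.55203562]), 'moment': array([-0.01828665,  0.00244798,  0.00644357]), 'gripper_force': 0.0, 'finger_gap': 1.0026130047201003}
```

View pics/top0.png

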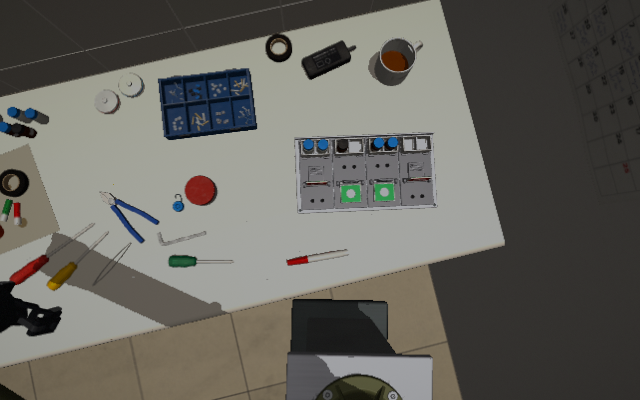

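View pics/side0.png

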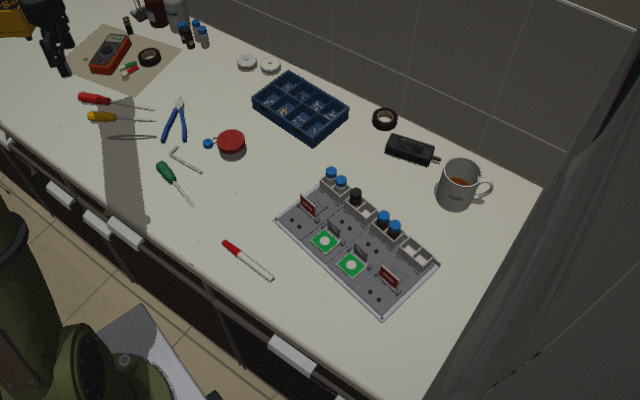

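The top view shows four stations: trays at columns ~315, 349, 384 and 416, tags red, green, green, red. I'll enlarge both views to get accurate pixels.

```bash
python3 - <<'E'
import cv2
a=cv2.imread("pics/top0.png")[125:220,285:445]; cv2.imwrite("pics/top0c.png",cv2.resize(a,None,fx=5,fy=5,interpolation=cv2.INTER_CUBIC))
a=cv2.imread("pics/side0.png")[160:325,265:445]; cv2.imwrite("pics/side0c.png",cv2.resize(a,(720,660)[:2] if 0 else None,fx=3.6,fy=3.6,interpolation=cv2.INTER_CUBIC))
E
```

```text
(no output)
```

View pics/top0c.png

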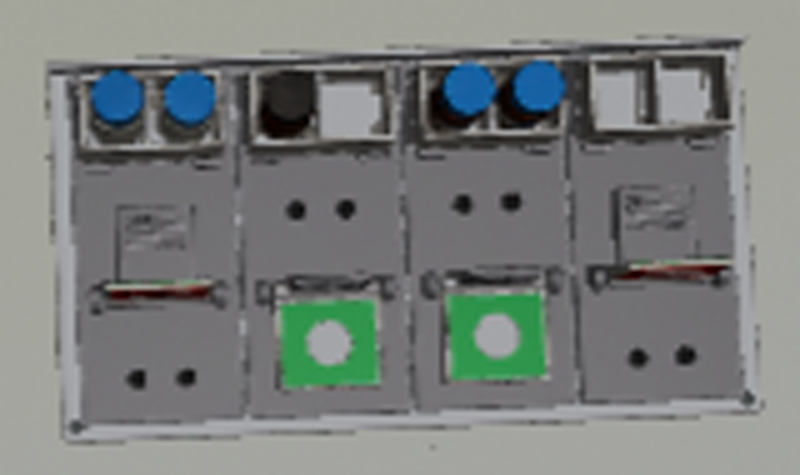

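View pics/side0c.png

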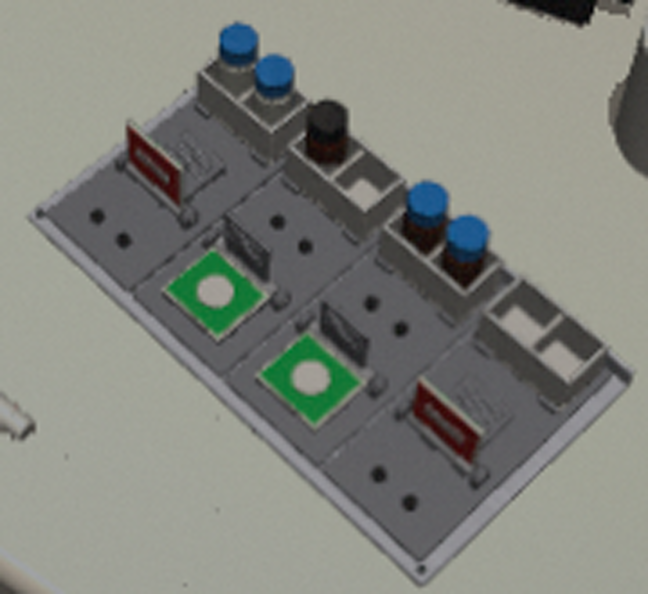

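```bash
python3 - <<'E'
from h import *
T=np.array([[97,298],[218,293],[264,293],[388,287],[430,285],[553,279],[597,278],[720,275]])/5-.4+[285,125]
S=np.array([[121,164],[188,215],[213,239],[282,298],[305,322],[376,384],[402,410],[480,474]])/3.6-.36+[265,160]
for n,P in(("top",T),("side",S)):
    p=viewer.snapshot(n)
    X=np.array([onz(p,u,.018)[:2] for u in P]); C=(X[::2]+X[1::2])/2
    print(n,np.round(C,4).tolist(),"pitch",np.linalg.norm(np.diff(C,axis=0),axis=1).round(4))
    d=C[0]-C[-1]; print("yaw",np.degrees(np.arctan2(-d[0],d[1])))
    m=[onz(p,u,.008)[:2].round(3) for u in ([(288,262),(348,252)] if n=="top" else [(223,243),(272,278)])]; print("marker",m)
E
```

```text
top [[0.5221, 0.1055], [0.5266, 0.0312], [0.5323, -0.042], [0.5369, -0.1162]] pitch [0.0744 0.0734 0.0743]
yaw 3.827014336028913
marker [array([0.349, 0.162]), array([0.374, 0.031])]
side [[0.5194, 0.1041], [0.5265, 0.0298], [0.5309, -0.043], [0.5363, -0.1166]] pitch [0.0746 0.073  0.0738]
yaw 4.378266619083171
marker [array([0.345, 0.16 ]), array([0.375, 0.035])]
```

Both views agree. The left tray holds two white vials and its tag is red, so it must go green. The second tray holds one black-capped vial and its tag is green, so it must go red. Stations 3 and 4 are already right. The hinges are at about (0.521, 0.105) and (0.5265, 0.0305), yaw about 4°. I'll approach above station 1, behind the leaf.

Request:
{"name": "jog_arm", "arguments": {"increments": [[1.65,-2.98,0,0,0,0.066,1],[1.65,-2.98,0,0,0,0.066,1],[1.65,-2.98,0,0,0,0.066,1],[1.65,-2.98,0,0,0,0.066,1],[1.65,-2.98,0,0,0,0.066,1],[1.65,-2.98,0,0,0,0.066,1],[1.65,-2.98,0,0,0,0.066,1],[1.65,-2.98,0,0,0,0.066,1]], "squeeze": 20}}

```text
time_s: 1.37
tool_pos: [0.4188, 0.3437, 0.2567]
ee_rot: [-0.119, 3.139, 0.001]
force: [1.0, 0.6, -0.2]
finger_gap: 0.005
gripper_force: 0.0
```

Request:
{"name": "jog_arm", "arguments": {"increments": [[1.65,-2.98,0,0,0,0,1],[1.65,-2.98,0,0,0,0,1],[1.65,-2.98,0,0,0,0,1],[1.65,-2.98,0,0,0,0,1],[1.65,-2.98,0,0,0,0,1],[1.65,-2.98,0,0,0,0,1],[1.65,-2.98,0,0,0,0,1],[1.65,-2.98,0,0,0,0,1]]}}

```text
time_s: 2.03
tool_pos: [0.5507, 0.1053, 0.2567]
ee_rot: [-0.113, 3.139, 0.001]
force: [1.4, 0.0, -0.3]
finger_gap: -0.0
gripper_force: 0.0
```

Request:
{"name": "jog_arm", "arguments": {"increments": [[0,0,0,0,0,0,1],[0,0,0,0,0,0,1],[0,0,0,0,0,0,1]]}}

```text
time_s: 2.28
tool_pos: [0.5499, 0.1074, 0.2563]
ee_rot: [0.113, -3.139, -0.001]
force: [-0.1, 0.7, -0.4]
finger_gap: 0.001
gripper_force: 0.0
```

Request:
{"name": "jog_arm", "arguments": {"increments": [[0.1,0,-2.5,0,0,0,1],[0,0,-2.5,0,0,0,1],[0,0,-2.5,0,0,0,1],[0,0,-2.5,0,0,0,1],[0,0,-2.5,0,0,0,1],[0,0,-2.5,0,0,0,1],[0,0,0,0,0,0,1]]}}

```text
time_s: 2.87
tool_pos: [0.5468, 0.1082, 0.1013]
ee_rot: [0.118, -3.13, 0.002]
force: [-1.1, 0.2, -0.2]
finger_gap: 0.002
gripper_force: 0.0
```

```bash
python3 - <<'E'
from h import *
p=viewer.snapshot("side"); c=cv2.resize(p["color"][120:320,240:450],None,fx=2.9,fy=2.9,interpolation=cv2.INTER_CUBIC)
q=ctrl.get_obs()["tool_pos"]-[0,0,.025]; u=(proj(p,q)-[240,120])*2.9; print(q,u); cv2.circle(c,tuple(int(v) for v in u),4,(255,0,255),1)
cv2.imwrite("pics/s1.png",c)
E
```

```text
[0.54846278 0.10824447 0.07899806] [222.63725885 192.49498474]
```

View pics/s1.png

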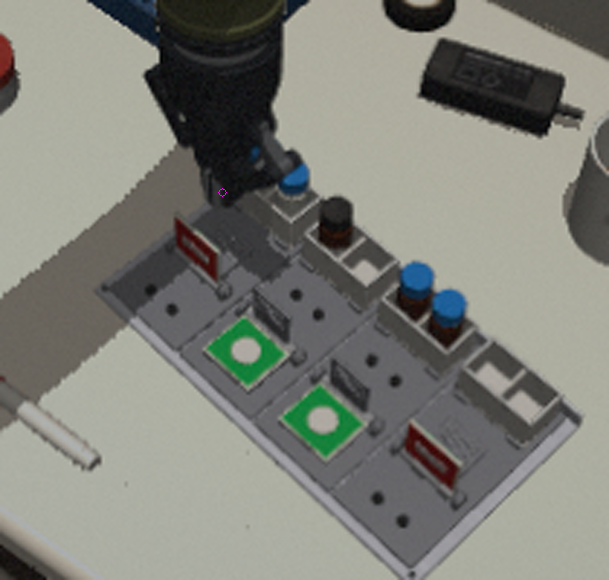

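Tips (crop pixel 222,192) are behind the left red leaf and in front of its tray, as predicted; nothing touched. I'll descend and push towards the robot.

Request:
{"name": "jog_arm", "arguments": {"increments": [[0,0,-1.0,0,0,0,1],[0,0,-1.0,0,0,0,1],[0,0,-1.0,0,0,0,1],[0,0,-0.9,0,0,0,1],[0,0,0,0,0,0,1],[0,0,0,0,0,0,1]]}}

```text
time_s: 3.42
tool_pos: [0.5507, 0.1067, 0.0668]
ee_rot: [0.113, -3.138, 0.0]
force: [0.3, 0.1, 0.6]
finger_gap: -0.001
gripper_force: 0.0
```

Request:
{"name": "jog_arm", "arguments": {"increments": [[-0.7,-0.05,0,0,0,0,1],[-0.7,-0.05,0,0,0,0,1],[-0.7,-0.05,0,0,0,0,1],[-0.7,-0.05,0,0,0,0,1],[-0.7,-0.05,0,0,0,0,1],[-0.7,-0.05,0,0,0,0,1],[-0.7,-0.05,0,0,0,0,1],[-0.5,0,0,0,0,0,1]]}}

```text
time_s: 4.08
tool_pos: [0.496, 0.1032, 0.0674]
ee_rot: [0.113, -3.139, -0.0]
force: [0.1, 0.4, -0.4]
finger_gap: -0.006
gripper_force: 0.0
```

Request:
{"name": "jog_arm", "arguments": {"increments": [[0,0,0,0,0,0,1],[0,0,0,0,0,0,1],[0,0,1.0,0,0,0,1],[0,0,2.0,0,0,0,1],[0,0,2.0,0,0,0,1],[0,0,1.0,0,0,0,1],[0,-1.0,0,0,0,0,1],[0,-1.5,0,0,0,0,1]]}}

```text
time_s: 4.75
tool_pos: [0.4977, 0.0792, 0.1279]
ee_rot: [-0.118, 3.138, 0.001]
force: [0.6, -0.4, -0.3]
finger_gap: -0.001
gripper_force: 0.0
```

Request:
{"name": "jog_arm", "arguments": {"increments": [[0,-1.5,0,0,0,0,1],[0,-1.5,0,0,0,0,1],[-0.2,-1.0,0,0,0,0,1],[0,-0.9,0,0,0,0,1],[0,0,0,0,0,0,1],[0,0,0,0,0,0,1]]}}

```text
time_s: 5.25
tool_pos: [0.495, 0.0291, 0.1271]
ee_rot: [0.112, -3.139, -0.0]
force: [0.4, -0.4, -0.4]
finger_gap: -0.0
gripper_force: 0.0
```

```bash
python3 - <<'E'
from h import *
print(ctrl.get_obs()["tool_pos"])
p=viewer.snapshot("side"); c=cv2.resize(p["color"][120:320,240:450],None,fx=2.9,fy=2.9,interpolation=cv2.INTER_CUBIC)
cv2.imwrite("pics/s2.png",c)
E
```

```text
[0.49501483 0.02914053 0.12709025]
```

View pics/s2.png

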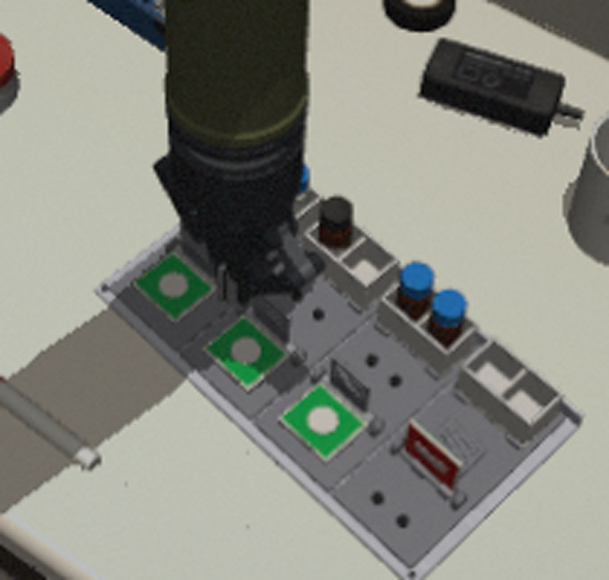

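Station 1 now lies green (disc at 173,285). The hand is above station 2's leaf, whose tab still stands (~272,320). I'll descend in front of the tab and push away.

Request:
{"name": "jog_arm", "arguments": {"increments": [[0,0,-1.5,0,0,0,1],[0,0,-1.5,0,0,0,1],[0,0,-1.2,0,0,0,1],[0,0,-1.0,0,0,0,1],[0,0,-1.0,0,0,0,1],[0,0,0,0,0,0,1],[0,0,0,0,0,0,1]]}}

```text
time_s: 5.88
tool_pos: [0.4949, 0.0296, 0.065]
ee_rot: [0.114, -3.139, 0.0]
force: [-0.2, 0.0, 0.7]
finger_gap: 0.001
gripper_force: 0.0
```

Request:
{"name": "jog_arm", "arguments": {"increments": [[0.7,0.05,0,0,0,0,1],[0.7,0.05,0,0,0,0,1],[0.7,0.05,0,0,0,0,1],[0.7,0.05,0,0,0,0,1],[0.7,0.05,0,0,0,0,1],[0.7,0.05,0,0,0,0,1],[0.7,0.05,0,0,0,0,1],[0.6,0,0,0,0,0,1]]}}

```text
time_s: 6.55
tool_pos: [0.5511, 0.033, 0.0653]
ee_rot: [-0.114, 3.139, 0.0]
force: [0.0, 0.7, 0.2]
finger_gap: -0.002
gripper_force: 0.0
```

Request:
{"name": "jog_arm", "arguments": {"increments": [[0,0,0,0,0,0,1],[0,0,0,0,0,0,1],[0,0,1.0,0,0,0,1],[0,0,2.0,0,0,0,1],[0,0,3.0,0,0,0,1],[0,0,4.0,0,0,0,1],[0,0,4.0,0,0,0,1],[0,0,4.0,0,0,0,1]]}}

```text
time_s: 7.22
tool_pos: [0.5492, 0.0325, 0.2479]
ee_rot: [-0.113, 3.14, 0.0]
force: [1.3, 0.6, 0.4]
finger_gap: -0.002
gripper_force: 0.0
```

Request:
{"name": "jog_arm", "arguments": {"increments": [[0,3,1,0,0,0,1],[0,4,0,0,0,0,1],[0,4,0,0,0,0,1],[0,4,0,0,0,0,1],[0,4,0,0,0,0,1],[0,2,0,0,0,0,1],[0,0,0,0,0,0,1],[0,0,0,0,0,0,1]]}}

```text
time_s: 7.88
tool_pos: [0.5493, 0.2442, 0.2556]
ee_rot: [0.118, -3.139, 0.001]
force: [0.1, -0.1, -0.1]
finger_gap: 0.004
gripper_force: 0.0
```

```bash
python3 - <<'E'
from h import *
print(ctrl.get_obs()["tool_pos"])
p=viewer.snapshot("side"); c=cv2.resize(p["color"][120:320,200:450],None,fx=2.9,fy=2.9,interpolation=cv2.INTER_CUBIC)
cv2.imwrite("pics/s3.png",c)
E
```

```text
[0.54928712 0.24415672 0.25564919]
```

View pics/s3.png

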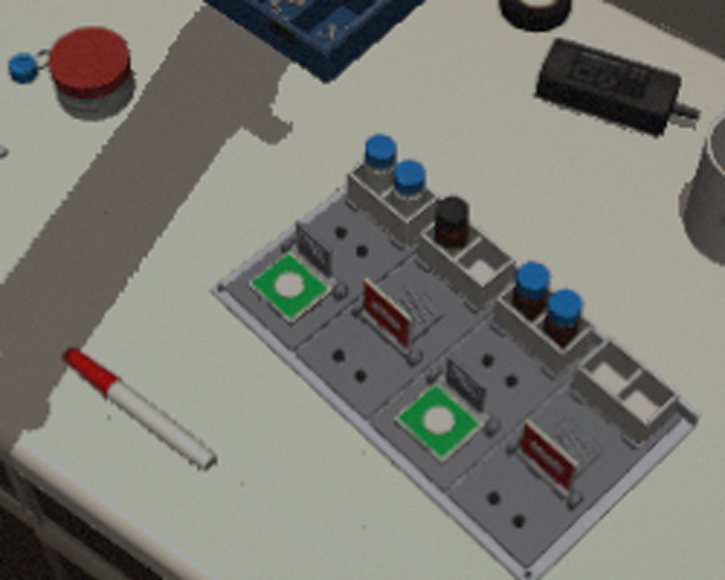

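The picture shows the tags as green (290,284), red (387,313), green (437,420), red (548,455). All vials stand in place, and the marker and tin are unmoved.

```bash
python3 -c "
from cell import ctrl
print(ctrl.close_job())"
```

```text
the job is handed in; nothing more can be done
None
```

I pushed over the two wrong tags and handed the job in: both full trays now show green and the other two red, and in the last picture the vials, marker and tin stood in place; the hand-in returned no verdict.

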